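# Cure a watch glass with the UV torch

## Task

Pick up the violet-headed UV torch (it is switched on and shines from its head) and hold it steady, pointing straight down at the middle of the glass of the watch in the pale blue cushion, with its lens about 3 cm above the glass for three seconds, to cure the glue. Then stand it back on its black rubber pad, head down and upright near the middle, and let go. Do not push either watch about, and do not bring the torch down over the other watch.

Things in the scene. Friction and masses are not known exactly. Their poses are not given: they have to be found in the camera images.
- torch_mid (a point): UV torch, white barrel, violet head, 80 mm tall, standing head down on the pad. Point on its axis half-way up, 40 mm above the lens (its flat underside). Head 42 mm in diameter, lowest 16 mm, tapering until 22 mm above the lens; above that the barrel, 26 mm in diameter: grip it from above about 12 mm above this point. z points from lens to tail. The black and yellow torch is a bystander.
- watch_glass (a point): Middle of the glass (the top) of the steel watch with a white dial, 42 mm in diameter, lying face up in a round pale blue cushion 82 mm in diameter; watch and cushion are one loose piece, 34 mm high in all. z points up.
- other_glass (a point): Middle of the glass of the other watch: brass case, cream dial, in a black cushion, the same sizes (34 mm high). To be left alone.
- pad_top (a point): Centre of the top of the torch's parking pad, a fixed black rubber disc 84 mm in diameter and 3 mm thick on the bench. The torch stands on it at first.
Mind the look-alikes: they are no part of the job. Of the things that look like the part that bears torch_mid, take the one that is farthest to the robot's right at the start.

How it is judged:
By the outcome, as a careful person would: the job done as asked, in the order asked, and still so for the second after the job is handed in, with the robot touching nothing.
It also fails if it takes over 58 s, if anything falls off the work surface, if the arm or the gripper's body presses on something with over 40 N, if the wrist force passes 120 N, or if a joint passes its speed limit or range.

## Robot

A 6-joint arm with a two-finger parallel gripper is mounted at the origin on the work surface. World frame = base frame: x ahead of the robot, y to its left, z up, the work surface at z = 0. Lengths are in m, angles in rad, forces in N, time in s.
With the tool pointing down it reaches from about 0.375 to 0.825 m from the base axis. Payload 5.5 kg.
Tool frame: the origin (TCP) lies on the front face of the gripper's body, between the roots of the fingers; the fingertips stand 73 mm ahead of it and the grasp point (between the pads) lies 54 mm ahead of it; z points along the fingers, y is the line along which they close (so a half turn about z gives the same grasp; the last joint's range is limited). The gripper opens to 85 mm and grips with 20 to 120 N. Pads are 22 mm wide; open, the fingers measure 114 mm over their backs; the gripper's body (76 mm by 85 mm) begins 54 mm behind the grasp point. The pads swing forward as they close: fully open they stand 13 mm farther back than shut.
Start: joints at [0, 0.314, -0.047, 1.21, 0, 1.571], TCP at [0.6, -0, 0.304] pointing down, gripper open.
Joint ranges: [-2.67, 2.67], [-0.69, 1.73], [-1.03, 1.25], [-2.08, 2.16], [-1.42, 1.45], [-3.14, 3.14]. Speed limits (rad/s): [2.39, 2.39, 3.01, 3.14, 3.14, 3.14].

## Interface

Orientations are given as a unit quaternion [x, y, z, w].
In Python, from plant import manip gives the robot as it stands.
- The arm moves only by the tool drive_tool, never from a script. Its argument "increments" is a list of rows, each a list of 7 numbers: the opening, from 0 (shut) to 1 (fully open), then the shift along the tool's x, y, z in mm, then the turn, a rotation vector about the tool's x, y, z in rad. A call has 1 to 12 rows; each row is the pose to reach, as a shift and turn from the pose commanded when the call began, along the tool's axes at that moment; what a row does not reach only later rows make up. A row lasts 1/8 s, in which the tool goes at most 62.5 mm and 10.7 degrees, less where a joint would pass 70% of its speed; a pose out of reach is approached as far as the arm can. A call with a gripper value outside its range is refused whole. The fingers move at their own pace and stop on an object; the grip force is fixed at half the most. Time passes only in rows, so rows that repeat a pose let the fingers close. It gives the time, the measured TCP pose, the force, the opening and the grip force at its end, in the units of the state.
- manip.read_state(): the state, without advancing time (a new reading comes with each control period).
- manip.get_image(name): name is "scene" or "side" or "wrist"; returns the picture (400x640x3 uint8, blue, green, red); there is no depth.
- manip.calibration(name): a dict with "fov_y" (degrees; the focal length in pixels is half the picture's height over the tangent of half this angle, whatever the lens; pixels are square), "cx", "cy" (the principal point, pixels), "R" (3x3) and "t" (3): a world point X has camera coordinates R X + t. Camera axes: x right, y down, z forward; pixel columns grow to the right and rows downward; lengths in m; the calibration is good to about 2 mm. The wrist camera is an equidistant fisheye: a pixel r from the principal point sees the ray r / f radians off the axis. A picture is of the moment at which its call begins: read the wrist's pose just before it. calibration takes no time and is no camera call; for the wrist camera it gives the pose at the moment of the call.
- manip.job_done(): hands the job in; it is judged then, once.
The state is a dict: "time_s": time; "q": joint angles; "joint_velocities": joint speeds; "joint_efforts": joint torques, N m; "position": TCP position; "tool_rot": TCP orientation; "wrist_force": force on the tool from outside, world axes, zero at the start; "wrist_torque": the same for the moment, N m; "gripper_width": finger opening in m; "grip_force": force on a finger pad.
Only numpy, scipy, OpenCV 4.12 (cv2) and the standard library are available. Lean on these libraries where they do the work, as an engineer would, in place of code of your own. Each camera call takes 0.05 s, during which the arm holds its last target. There are 200 camera calls.

## Working session

There is one attempt and no reset: what is moved stays moved. The work goes in short steps, Python scripts to look and compute and a tool call to move; the robot and the scene stay as the last step left them, time stands still between calls to the robot, and variables do not carry over. Pictures are saved under pics/ and viewed, at most 10 in all, crops included, and the job is handed in when it is done.

Besides the shell and the picture viewer there is one more tool, called in YAML: its name, and indented under it one key for each argument. drive_tool: Moves the arm, as the interface text tells. Its arguments: {"type":"object","properties":{"increments":{"type":"array"}},"required":["increments"]}

```bash
mkdir -p pics; ls
python3 - <<'E'
from plant import manip
import cv2,numpy as np
for n in ["scene","side","wrist"]:
    c=manip.calibration(n); im=manip.get_image(n); cv2.imwrite(f"pics/{n}0.png",im)
    print(n,c)
s=manip.read_state();print(s["time_s"],s["position"],s["tool_rot"],s["gripper_width"])
E
```

```text
pics
scene {'fov_y': 54.259685595184806, 'cx': 315.74193670755176, 'cy': 199.71947222647617, 'R': array([[-0.72402112,  0.68963473, -0.0140485 ],
       [ 0.55691336,  0.57242252, -0.6018139 ],
       [-0.40699009, -0.44354978, -0.79851278]]), 't': array([ 0.36714154, -0.25250187,  0.96359113])}
side {'fov_y': 55.03990388030209, 'cx': 318.1730588083884, 'cy': 195.1439984670036, 'R': array([[-0.94328964, -0.33133852, -0.02048028],
       [-0.21289094,  0.6511105 , -0.72851395],
       [ 0.25471965, -0.68283959, -0.68472475]]), 't': array([0.49884267, 0.18065497, 0.63055605])}
wrist {'fov_y': 65.70646984690485, 'cx': 316.4689802946183, 'cy': 203.73428132100446, 'R': array([[ 9.99998273e-01, -8.15682198e-05, -1.85673929e-03],
       [ 4.30725319e-04, -9.61665223e-01,  2.74225842e-01],
       [-1.80792972e-03, -2.74226168e-01, -9.61663527e-01]]), 't': array([-0.59793295, -0.03551501,  0.37961149])}
0.15 [5.99661332e-01 1.27323590e-05 3.03251634e-01] [ 7.07100221e-01  7.07113050e-01 -4.55481293e-04 -4.51966952e-04] 0.08522811375386587
```

View pics/scene0.png

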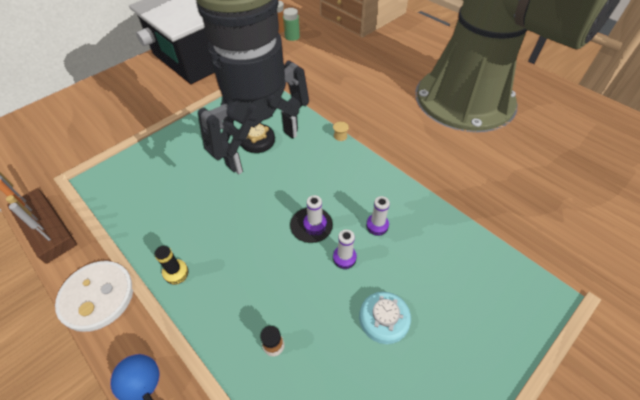

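View pics/side0.png

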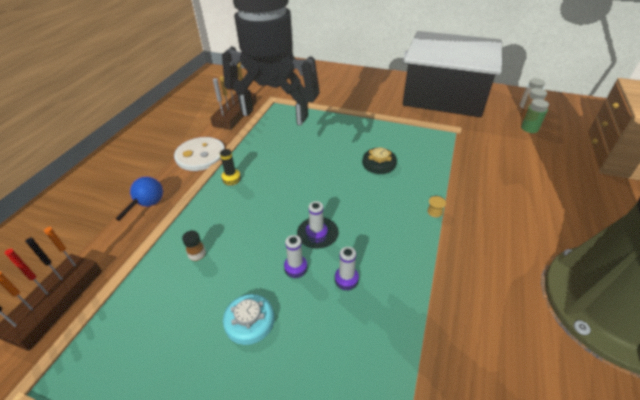

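View pics/wrist0.png

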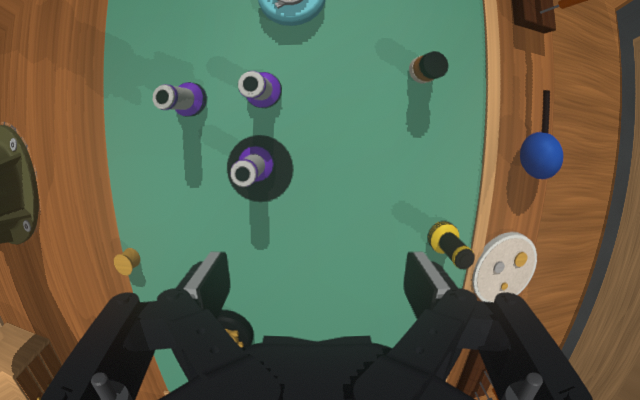

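The pictures show three violet torches. The one on the black pad is farthest right (scene 314,215; side 317,220; wrist 260,165). The blue-cushion watch is at scene (386,317), side (248,318) and wrist (292,5). The black-cushion watch is at scene (257,135) and side (380,158). Next I measure by casting rays.

```bash
cat > h.py <<'E'
import numpy as np, cv2
def ray(c,n,u,v):
    f=200/np.tan(np.radians(c["fov_y"])/2)
    d=np.array([u-c["cx"],v-c["cy"]])/f
    if n=="wrist":
        r=np.hypot(*d)+1e-12; d=np.r_[d/r*np.sin(r),np.cos(r)]
    else: d=np.r_[d,1]
    return -c["R"].T@c["t"], c["R"].T@d
def on(c,n,uv,z):
    o,d=ray(c,n,*uv); return o+d*(z-o[2])/d[2]
def cross(rs):
    A=0;b=0
    for o,d in rs:
        d=d/np.linalg.norm(d);P=np.eye(3)-np.outer(d,d);A=A+P;b=b+P@o
    return np.linalg.solve(A,b)
def contour(mask,roi):
    x0,y0,x1,y1=roi; m=np.zeros(mask.shape,np.uint8); m[y0:y1,x0:x1]=mask[y0:y1,x0:x1]*255
    return max(cv2.findContours(m,cv2.RETR_EXTERNAL,cv2.CHAIN_APPROX_NONE)[0],key=cv2.contourArea)
def circ(P):  # circle fit to xy points
    A=np.c_[2*P[:,:2],np.ones(len(P))]; s=np.linalg.lstsq(A,(P[:,:2]**2).sum(1),rcond=None)[0]
    return s[:2],np.sqrt(s[2]+s[0]**2+s[1]**2)
E
python3 - <<'E'
from plant import manip
from h import *
R={"scene":dict(tail=(303,193,326,210),pad=(285,200,338,246),watch=(355,285,418,348),dial=(370,296,402,328)),
 "side":dict(tail=(306,198,326,213),pad=(292,210,345,250),watch=(218,290,280,348),dial=(230,296,264,328)),
 "wrist":dict(tail=(228,158,258,190),pad=(220,130,300,206))}
tr=[];dr=[]
for n in R:
    c=manip.calibration(n);im=cv2.imread(f"pics/{n}0.png");h=cv2.cvtColor(im,cv2.COLOR_BGR2HSV)
    H,S,V=[h[...,i].astype(int) for i in range(3)]
    k=contour((V<75),R[n]["tail"]);e=k.reshape(-1,2).mean(0);print(n,"tail",e,cv2.boundingRect(k),on(c,n,e,.083)[:2]);tr.append(ray(c,n,*e))
    k=contour((V<55)|((H>120)&(H<150)&(S>100)),R[n]["pad"])
    p=cv2.convexHull(k).reshape(-1,2);P=np.array([on(c,n,q,.003) for q in k.reshape(-1,2)])
    if n=="wrist":
        print(" pad",*circ(P),cv2.boundingRect(k))
    else:
        f=k.reshape(-1,2); f=f[f[:,1]>f[:,1].mean()] # front
        print(" pad",*circ(np.array([on(c,n,q,.003) for q in f])),cv2.boundingRect(k))
    if n!="wrist":
        k=contour((S<90)&(V>140),R[n]["dial"]);m=cv2.minEnclosingCircle(k);e=np.array(cv2.fitEllipse(cv2.convexHull(k))[0])
        print(" dial",e,m,on(c,n,e,.034)); dr.append(ray(c,n,*e))
        k=contour((H>85)&(H<105)&(S>60)&(V>100),R[n]["watch"]);e=cv2.fitEllipse(cv2.convexHull(k));print(" cushion",e,on(c,n,e[0],.015))
print("tail3",cross(tr),"dial3",cross(dr))
c=manip.calibration("scene");print("other~",on(c,"scene",(257,133),.034))
for p in [(378,228),(345,258)]: print("torches~",on(c,"scene",p,.005))
E
```

```text
scene tail [313.84615385 200.38461538] (312, 199, 5, 4) [0.52690972 0.0177484 ]
 pad [0.53538614 0.01626516] 0.03092837351746885 (291, 209, 41, 33)Traceback (most recent call last):
  File "<stdin>", line 19, in <module>
cv2.error: OpenCV(4.12.0) /io/opencv/modules/imgproc/src/shapedescr.cpp:361: error: (-201:Incorrect size of input array) There should be at least 5 points to fit the ellipse in function 'fitEllipseNoDirect'
```

Run:
```python
from plant import manip
from h import *
R={"scene":dict(tail=(303,193,326,210),pad=(285,200,338,246),watch=(355,285,418,348)),
 "side":dict(tail=(306,198,326,213),pad=(292,210,345,250),watch=(218,290,280,348)),
 "wrist":dict(tail=(228,158,258,190),pad=(220,130,300,206))}
tr=[];L=[]
for n in R:
    c=manip.calibration(n);im=cv2.imread(f"pics/{n}0.png");h=cv2.cvtColor(im,cv2.COLOR_BGR2HSV)
    H,S,V=[h[...,i].astype(int) for i in range(3)]
    k=contour((V<75),R[n]["tail"]);e=k.reshape(-1,2).mean(0);print(n,"tail",e,cv2.boundingRect(k),on(c,n,e,.083)[:2]);tr.append(ray(c,n,*e))
    if n=="wrist":
        k=contour((V<60)|((H>120)&(H<150)&(S>100)),R[n]["pad"])
        P=np.array([on(c,n,q,.003) for q in k.reshape(-1,2)]); print(" pad",*circ(P),cv2.boundingRect(k))
    else:
        x0,y0,x1,y1=R[n]["watch"];print(h[(y0+y1)//2,x0:x1:3].tolist())
        k=contour((H>85)&(H<105)&(S>60)&(V>100),R[n]["watch"]);e=cv2.fitEllipse(cv2.convexHull(k));print(" cushion",e,on(c,n,e[0],.015))
    if n!="wrist": L.append(cv2.resize(im[R[n]["watch"][1]-5:R[n]["watch"][3]+5,R[n]["watch"][0]-5:R[n]["watch"][2]+5],(390,390),interpolation=cv2.INTER_CUBIC))
print("tail3",cross(tr)); cv2.imwrite("pics/w.png",np.hstack(L))
c=manip.calibration("scene");print("other~",on(c,"scene",(257,133),.034))
for p in [(378,228),(345,258)]: print("torches~",on(c,"scene",p,.005))
```

```text
scene tail [313.84615385 200.38461538] (312, 199, 5, 4) [0.52690972 0.0177484 ]
[[77, 71, 137], [81, 74, 134], [94, 82, 159], [93, 71, 205], [93, 69, 219], [93, 70, 207], [94, 42, 141], [15, 15, 205], [16, 17, 222], [16, 17, 224], [15, 18, 226], [15, 18, 225], [14, 17, 225], [16, 18, 217], [15, 14, 215], [0, 3, 185], [93, 46, 203], [93, 70, 215], [93, 69, 215], [78, 68, 173], [77, 68, 172]]
 cushion ((384.6638488769531, 317.3410339355469), (50.253395080566406, 53.96346664428711), 139.5541534423828) [0.57159154 0.22640132 0.015     ]
side tail [315.33333333 205.11111111] (314, 204, 4, 3) [0.52704008 0.01554345]
[[77, 102, 168], [81, 103, 166], [93, 114, 204], [93, 114, 222], [93, 109, 217], [91, 57, 189], [84, 8, 163], [23, 16, 204], [25, 15, 183], [26, 17, 208], [25, 17, 199], [27, 13, 192], [77, 12, 153], [91, 42, 139], [92, 75, 171], [93, 95, 185], [93, 119, 206], [93, 121, 190], [93, 109, 141], [82, 109, 108], [78, 103, 153]]
 cushion ((248.1005401611328, 318.96063232421875), (48.941261291503906, 54.08002853393555), 49.31704330444336) [0.56686449 0.22677014 0.015     ]
wrist tail [238.21008403 177.42857143] (228, 158, 30, 32) [0.52178835 0.01365291]
 pad [0.52768732 0.00885969] 0.03999058788362236 (228, 136, 64, 65)
tail3 [0.52511216 0.01570456 0.08327751]
other~ [ 0.46486081 -0.2288542   0.034     ]
torches~ [0.44594455 0.10509135 0.005     ]
torches~ [0.53604397 0.10598043 0.005     ]
```

View pics/w.png

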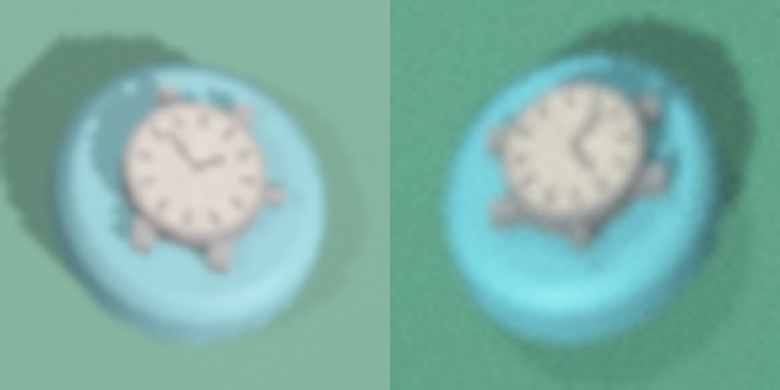

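The enlarged views put the dial centre at about scene (386.9,310.9) and side (247.2,310.8). The torch lies at about (0.525,0.016), with its tail at z 0.083, which matches the given height. I'll move above it now.

drive_tool:
  increments:
    - [1,8,-37,40,0,0,0]
    - [1,16,-75,80,0,0,0]
    - [1,16,-75,84,0,0,0]
    - [1,16,-75,84,0,0,0]
    - [1,16,-75,84,0,0,0]

```text
time_s: 0.78
position: [0.5271, 0.0159, 0.2214]
tool_rot: [0.707, 0.707, 0.001, 0.001]
wrist_force: [-0.1, 0.1, -0.1]
gripper_width: 0.0852
grip_force: 0.0
```

Run:
```python
from plant import manip
from h import *
rs=[]
for n,p in [("scene",(386.9,310.9)),("side",(247.2,310.8))]:
    c=manip.calibration(n);rs.append(ray(c,n,*p));print(on(c,n,p,.034))
print(cross(rs))
s=manip.read_state();print(s["position"],s["tool_rot"])
c=manip.calibration("wrist");im=manip.get_image("wrist");cv2.imwrite("pics/w1.png",im);np.savez("c1.npz",**c)
```

```text
[0.56838945 0.22505664 0.034     ]
[0.56711267 0.22330355 0.034     ]
[0.56764397 0.22399718 0.03328104]
[0.52712817 0.01593502 0.22141693] [0.70716726 0.70704415 0.00124969 0.00121353]
```

View pics/w1.png

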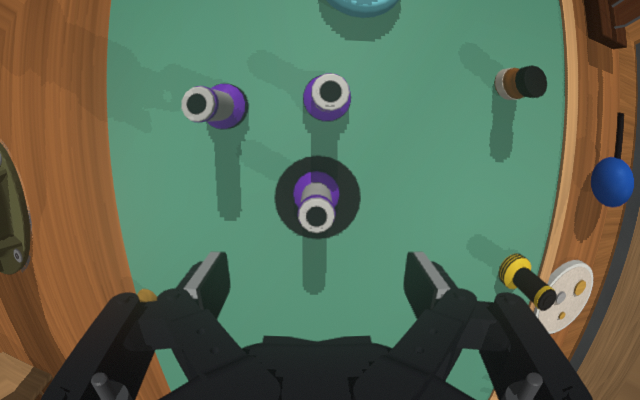

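The wrist view shows the torch tail at (316,216), the pad at (317,197), and both neighbour torches clear of the fingers.

Run:
```python
from h import *
c=dict(np.load("c1.npz"));im=cv2.imread("pics/w1.png");h=cv2.cvtColor(im,cv2.COLOR_BGR2HSV)
H,S,V=[h[...,i].astype(int) for i in range(3)]
k=contour(V<60,(306,205,327,227)).reshape(-1,2);P=np.array([on(c,"wrist",q,.083) for q in k]);print("button",circ(P),k.min(0),k.max(0))
k=contour((S<60)&(V>110),(295,195,338,240)).reshape(-1,2);k=k[k[:,1]>218];print("tail rim",circ(np.array([on(c,"wrist",q,.083) for q in k])))
m=np.zeros(V.shape,bool);m|=(V<75)|((H>118)&(H<160)&(S>80))
k=contour(m,(270,150,366,242)).reshape(-1,2);a=k[(k[:,1]<225)];P=np.array([on(c,"wrist",q,.003) for q in a]);print("pad",circ(P),k.min(0),k.max(0))
k=contour((H>118)&(H<160)&(S>80),(280,160,350,215)).reshape(-1,2);k=k[k[:,1]<185];P=np.array([on(c,"wrist",q,.011) for q in k]);print("head",circ(P),len(k))
```

```text
button (array([0.52622444, 0.01709434]), np.float64(0.0065977810463215434)) [307 207] [325 225]
tail rim (array([0.52619602, 0.01774587]), np.float64(0.012387837784638063))
pad (array([0.5273817 , 0.00905722]), np.float64(0.04062904471838961)) [275 156] [359 238]
head (array([0.52596313, 0.01550199]), np.float64(0.021350809893605244)) 46
```

drive_tool:
  increments:
    - [1,1,-1,30,0,0,0]
    - [1,1,-1,60,0,0,0]
    - [1,1,-1,85,0,0,0]
    - [1,1,-1,105,0,0,0]
    - [1,1,-1,111,0,0,0]
    - [1,1,-1,111,0,0,0]
    - [0,1,-1,111,0,0,0]
    - [0,1,-1,111,0,0,0]
    - [0,1,-1,111,0,0,0]
    - [0,1,-1,111,0,0,0]
    - [0,1,-1,111,0,0,0]
    - [0,1,-1,111,0,0,0]

```text
time_s: 2.33
position: [0.5245, 0.017, 0.1094]
tool_rot: [0.707, 0.707, 0.0, 0.0]
wrist_force: [-0.6, -0.3, 6.3]
gripper_width: 0.0246
grip_force: 58.6
```

drive_tool:
  increments:
    - [0,0,0,-10,0,0,0]
    - [0,0,0,-40,0,0,0]
    - [0,0,0,-80,0,0,0]
    - [0,0,0,-110,0,0,0]
    - [0,20,4,-115,0,0,0]
    - [0,60,12,-115,0,0,0]
    - [0,100,21,-115,0,0,0]
    - [0,140,29,-115,0,0,0]
    - [0,180,37,-115,0,0,0]
    - [0,207,43,-110,0,0,0]
    - [0,207,43,-100,0,0,0]
    - [0,207,43,-100,0,0,0]

```text
time_s: 3.82
position: [0.5658, 0.2232, 0.2076]
tool_rot: [0.707, 0.707, -0.002, -0.0]
wrist_force: [0.0, 0.1, -0.9]
gripper_width: 0.0244
grip_force: 59.1
```

Run:
```python
from plant import manip
from h import *
L=[]
s=manip.read_state();print(s["position"],s["tool_rot"],s["gripper_width"],s["grip_force"])
c=manip.calibration("wrist");im=manip.get_image("wrist");cv2.imwrite("pics/w2.png",im);np.savez("c2.npz",**c)
for n in("scene","side"):
    im=manip.get_image(n);cv2.imwrite(f"pics/{n}2.png",im)
    c=manip.calibration(n);p=c["R"]@[.568,.224,.08]+c["t"];f=200/np.tan(np.radians(c["fov_y"])/2)
    u,v=int(f*p[0]/p[2]+c["cx"]),int(f*p[1]/p[2]+c["cy"]);print(n,u-65,v-65)
    L.append(cv2.resize(im[v-65:v+65,u-65:u+65],(390,390),interpolation=cv2.INTER_CUBIC))
cv2.imwrite("pics/v2.png",np.hstack(L))
```

```text
[0.56581316 0.22323977 0.20759488] [ 7.07083757e-01  7.07127897e-01 -1.57597875e-03 -4.63540861e-04] 0.024444614187143526 59.081706404685974
scene 325 233
side 176 229
```

View pics/v2.png

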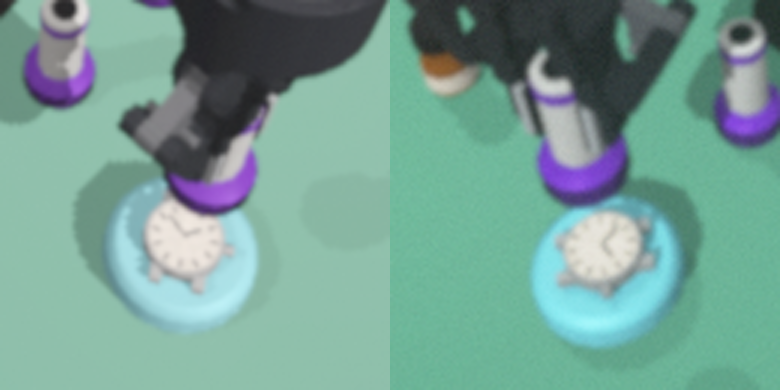

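View pics/w2.png

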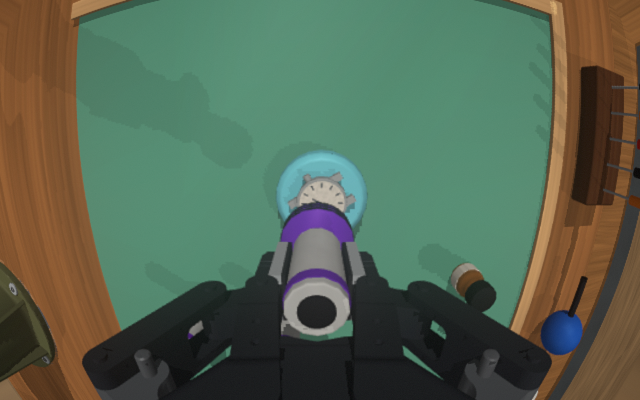

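The torch is held over the watch: in the wrist view the tail is at (317,310) and the head's front edge at (318,210). It looks leaned in the scene view, so I'll check it against a projected vertical.

```bash
cat > tilt.py <<'E'
import sys
from plant import manip
from h import *
def pj(c,X):
    p=c["R"]@X+c["t"];f=200/np.tan(np.radians(c["fov_y"])/2);return np.r_[f*p[0]/p[2]+c["cx"],f*p[1]/p[2]+c["cy"]]
E
python3 - <<'E'
from tilt import *
c=dict(np.load("c2.npz"));im=cv2.imread("pics/w2.png");h=cv2.cvtColor(im,cv2.COLOR_BGR2HSV)
H,S,V=[h[...,i].astype(int) for i in range(3)]
zl=.2076-.1064
k=contour(V<60,(297,294,337,328)).reshape(-1,2);print("button",circ(np.array([on(c,"wrist",q,zl+.08) for q in k])),k.min(0),k.max(0))
vio=(H>118)&(H<160)&(S>60)
k=contour(vio,(270,195,365,260)).reshape(-1,2);print(k.min(0),k.max(0))
top=k[k[:,1]<220];
for z in (zl,zl+.008,zl+.016): print("head",z,circ(np.array([on(c,"wrist",q,z) for q in top])))
for n,o in(("scene",(325,233)),("side",(176,229))):
    c=manip.calibration(n);im=cv2.imread(f"pics/{n}2.png");h=cv2.cvtColor(im,cv2.COLOR_BGR2HSV);H,S,V=[h[...,i].astype(int) for i in range(3)]
    v=(H>118)&(H<160)&(S>70)
    k=contour(v,(o[0]+45,o[1]+45,o[0]+90,o[1]+75)).reshape(-1,2)
    print(n,"head blob",k.min(0),k.max(0),"ellipse",cv2.fitEllipse(cv2.convexHull(k)))
    for z in(0,.008,.016,.058,.08):
        q=pj(c,np.r_[.5658,.2232,zl+z]);print(" z",z,q.round(1),"crop",((q-o)*3).round())
E
```

```text
button (array([0.56454285, 0.22272042]), np.float64(0.0074071258170055315)) [297 296] [335 327]
[281 203] [353 249]
head 0.10120000000000001 (array([0.56441192, 0.22446107]), np.float64(0.017301682358079867))
head 0.10920000000000002 (array([0.56443521, 0.22757343]), np.float64(0.01651905688991507))
head 0.11720000000000001 (array([0.5644585, 0.2306858]), np.float64(0.015736431421772255))
scene head blob [381 283] [410 303] ellipse ((395.3981628417969, 289.7524108886719), (26.978031158447266, 29.225858688354492), 75.13357543945312)
 z 0 [393.3 291. ] crop [205. 174.]
 z 0.008 [394.1 288.6] crop [207. 167.]
 z 0.016 [395.  286.2] crop [210. 160.]
 z 0.058 [399.8 272.5] crop [224. 118.]
 z 0.08 [402.5 264.5] crop [233.  95.]
side head blob [225 274] [254 296] ellipse ((239.74151611328125, 281.798828125), (28.473297119140625, 29.601200103759766), 35.01689910888672)
 z 0 [241.2 286.6] crop [196. 173.]
 z 0.008 [240.3 283.5] crop [193. 163.]
 z 0.016 [239.4 280.2] crop [190. 154.]
 z 0.058 [234.3 262.1] crop [175.  99.]
 z 0.08 [231.5 251.8] crop [166.  68.]
```

Run:
```python
from h import *
c=dict(np.load("c2.npz"));im=cv2.imread("pics/w2.png");h=cv2.cvtColor(im,cv2.COLOR_BGR2HSV)
H,S,V=[h[...,i].astype(int) for i in range(3)]
m=(H>84)&(H<105)&(S>60)&(V>130)
k=contour(m,(265,140,380,235)).reshape(-1,2);print(k.min(0),k.max(0));k=cv2.convexHull(k).reshape(-1,2);k=k[k[:,1]<200]
for z in(.008,.012,.016): print(circ(np.array([on(c,"wrist",q,z) for q in k])))
```

```text
[276 150] [366 225]
(array([0.56833836, 0.22418369]), np.float64(0.040675073094513126))
(array([0.56828783, 0.22520692]), np.float64(0.04007260850610443))
(array([0.5682373 , 0.22623015]), np.float64(0.039470143917702656))
```

drive_tool:
  increments:
    - [0,1,3,5,0,0,0]
    - [0,1,3,15,0,0,0]
    - [0,1,3,25,0,0,0]
    - [0,1,3,33,0,0,0]
    - [0,1,3,37,0,0,0]
    - [0,1,3,37,0,0,0]
    - [0,1,3,37,0,0,0]
    - [0,1,3,37,0,0,0]

```text
time_s: 4.97
position: [0.5702, 0.2251, 0.1723]
tool_rot: [0.707, 0.707, 0.0, 0.0]
wrist_force: [-0.1, 0.1, -1.8]
gripper_width: 0.0244
grip_force: 59.1
```

Run:
```python
from plant import manip
from h import *
from tilt import pj
s=manip.read_state();print(s["position"],s["tool_rot"],s["gripper_width"])
zl=s["position"][2]-.1064
L=[]
for n in("scene","side"):
    im=manip.get_image(n);c=manip.calibration(n)
    q=pj(c,np.r_[.568,.224,.06]).astype(int);L.append(cv2.resize(im[q[1]-40:q[1]+40,q[0]-40:q[0]+40],(390,390),interpolation=cv2.INTER_CUBIC))
    h=cv2.cvtColor(im,cv2.COLOR_BGR2HSV);H,S,V=[h[...,i].astype(int) for i in range(3)]
    k=contour((H>118)&(H<160)&(S>70),(q[0]-25,q[1]-35,q[0]+25,q[1]+25)).reshape(-1,2)
    print(n,"blob",k.min(0),k.max(0),"pred lens centre",pj(c,np.r_[s["position"][:2],zl]),"glass",pj(c,np.r_[.568,.2243,.034]))
    a=2*np.pi*np.arange(60)/60;P=np.array([pj(c,np.r_[s["position"][0]+.021*np.cos(t),s["position"][1]+.021*np.sin(t),zl]) for t in a]);print(" pred rim",P.min(0),P.max(0))
cv2.imwrite("pics/v3.png",np.hstack(L))
```

```text
[0.5702371  0.22513626 0.17230473] [7.07104801e-01 7.07108670e-01 3.33382218e-04 1.34304153e-04] 0.024439441667367667
scene blob [379 297] [405 316] pred lens centre [388.96067717 303.72375517] glass [386.6874243  310.39048696]
 pred rim [374.72458238 290.44558655] [403.2632415  317.59462731]
side blob [227 290] [254 310] pred lens centre [241.65686574 300.15733885] glass [246.39789956 311.18259148]
 pred rim [227.52933206 288.12174831] [255.68274198 312.84825211]
```

View pics/v3.png

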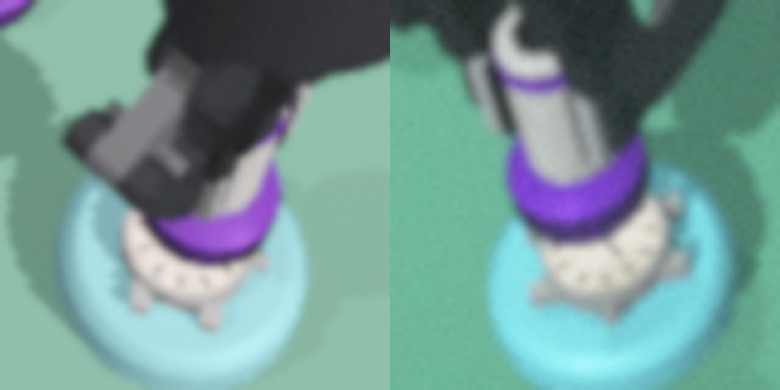

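The lens hangs above the dial with clear space all round, and the head sits where predicted within about 1 px. I'll trim slightly and hold.

drive_tool:
  increments:
    - [0,-0.5,-1.5,2,0,0,0]
    - [0,-0.5,-1.5,2,0,0,0]
    - [0,-0.5,-1.5,2,0,0,0]
    - [0,-0.5,-1.5,2,0,0,0]
    - [0,-0.5,-1.5,2,0,0,0]
    - [0,-0.5,-1.5,2,0,0,0]
    - [0,-0.5,-1.5,2,0,0,0]
    - [0,-0.5,-1.5,2,0,0,0]
    - [0,-0.5,-1.5,2,0,0,0]
    - [0,-0.5,-1.5,2,0,0,0]
    - [0,-0.5,-1.5,2,0,0,0]
    - [0,-0.5,-1.5,2,0,0,0]

```text
time_s: 6.58
position: [0.5685, 0.2245, 0.1699]
tool_rot: [0.707, 0.707, -0.0, -0.0]
wrist_force: [-0.1, -0.3, -2.4]
gripper_width: 0.0246
grip_force: 59.1
```

drive_tool:
  increments:
    - [0,0,0,0,0,0,0]
    - [0,0,0,0,0,0,0]
    - [0,0,0,0,0,0,0]
    - [0,0,0,0,0,0,0]
    - [0,0,0,0,0,0,0]
    - [0,0,0,0,0,0,0]
    - [0,0,0,0,0,0,0]
    - [0,0,0,0,0,0,0]
    - [0,0,0,0,0,0,0]
    - [0,0,0,0,0,0,0]
    - [0,0,0,0,0,0,0]
    - [0,0,0,0,0,0,0]

```text
time_s: 8.07
position: [0.5685, 0.2245, 0.1699]
tool_rot: [0.707, 0.707, -0.0, -0.0]
wrist_force: [-0.7, 0.8, -1.9]
gripper_width: 0.0248
grip_force: 59.1
```

drive_tool:
  increments:
    - [0,0,0,0,0,0,0]
    - [0,0,0,0,0,0,0]
    - [0,0,0,0,0,0,0]
    - [0,0,0,0,0,0,0]
    - [0,0,0,0,0,0,0]
    - [0,0,0,0,0,0,0]
    - [0,0,0,0,0,0,0]
    - [0,0,0,0,0,0,0]
    - [0,0,0,0,0,0,0]
    - [0,0,0,0,0,0,0]
    - [0,0,0,0,0,0,0]
    - [0,0,0,0,0,0,0]

```text
time_s: 9.57
position: [0.5685, 0.2245, 0.1699]
tool_rot: [0.707, 0.707, -0.0, 0.0]
wrist_force: [-1.2, -0.1, -1.2]
gripper_width: 0.0251
grip_force: 59.1
```

drive_tool:
  increments:
    - [0,0,0,-20,0,0,0]
    - [0,0,0,-50,0,0,0]
    - [0,-20,-4,-62,0,0,0]
    - [0,-60,-12,-62,0,0,0]
    - [0,-100,-20,-62,0,0,0]
    - [0,-140,-27,-62,0,0,0]
    - [0,-180,-35,-62,0,0,0]
    - [0,-205,-40,-60,0,0,0]
    - [0,-214,-41,-50,0,0,0]
    - [0,-214,-41,-20,0,0,0]
    - [0,-214,-41,0,0,0,0]
    - [0,-214,-41,0,0,0,0]

```text
time_s: 11.08
position: [0.5257, 0.0106, 0.1677]
tool_rot: [0.707, 0.707, -0.002, -0.002]
wrist_force: [-0.4, 1.1, -0.9]
gripper_width: 0.0247
grip_force: 59.1
```

drive_tool:
  increments:
    - [0,0,0,20,0,0,0]
    - [0,0,0,40,0,0,0]
    - [0,0,0,50,0,0,0]
    - [0,0,0,50,0,0,0]
    - [0,0,0,50,0,0,0]
    - [0,0,0,50,0,0,0]

```text
time_s: 11.82
position: [0.5281, 0.0105, 0.1207]
tool_rot: [0.707, 0.707, 0.001, 0.001]
wrist_force: [-0.1, -0.3, -2.2]
gripper_width: 0.0244
grip_force: 59.1
```

drive_tool:
  increments:
    - [0,0,0,4,0,0,0]
    - [0,0,0,7,0,0,0]
    - [0,0,0,9,0,0,0]
    - [0,0,0,10,0,0,0]
    - [0,0,0,10,0,0,0]
    - [0,0,0,10,0,0,0]
    - [0,0,0,10,0,0,0]

```text
time_s: 12.7
position: [0.5276, 0.0105, 0.11]
tool_rot: [0.707, 0.707, 0.0, 0.0]
wrist_force: [-0.1, 0.3, -1.3]
gripper_width: 0.0249
grip_force: 59.1
```

No contact yet, so I'll go on in small steps.

drive_tool:
  increments:
    - [0,0,0,0.5,0,0,0]
    - [0,0,0,1,0,0,0]
    - [0,0,0,1,0,0,0]
    - [0,0,0,1,0,0,0]

```text
time_s: 13.2
position: [0.5276, 0.0105, 0.1094]
tool_rot: [0.707, 0.707, 0.0, 0.0]
wrist_force: [-1.7, -0.4, 5.8]
gripper_width: 0.0246
grip_force: 60.1
```

Contact at the expected height (5.8 N up). I'll release and rise.

drive_tool:
  increments:
    - [0.15,0,0,0,0,0,0]
    - [0.3,0,0,0,0,0,0]
    - [0.5,0,0,0,0,0,0]
    - [0.7,0,0,0,0,0,0]
    - [1,0,0,0,0,0,0]
    - [1,0,0,0,0,0,0]
    - [1,0,0,0,0,0,0]
    - [1,0,0,-10,0,0,0]
    - [1,0,0,-30,0,0,0]
    - [1,0,0,-60,0,0,0]
    - [1,0,0,-110,0,0,0]
    - [1,0,0,-140,0,0,0]

```text
time_s: 14.7
position: [0.5282, 0.0105, 0.2521]
tool_rot: [0.707, 0.707, 0.001, 0.001]
wrist_force: [0.5, 0.2, -0.4]
gripper_width: 0.0853
grip_force: 0.0
```

Run:
```python
from plant import manip
import cv2
s=manip.read_state();print(s["time_s"],s["position"],s["gripper_width"],s["wrist_force"])
cv2.imwrite("pics/w4.png",cv2.hconcat([manip.get_image("wrist")[100:300,200:440],manip.get_image("scene")[120:320,220:460]]))
```

```text
14.7 [0.5282459  0.01051633 0.25211748] 0.08532140098926225 [ 0.50427296  0.23018491 -0.3787319 ]
```

View pics/w4.png

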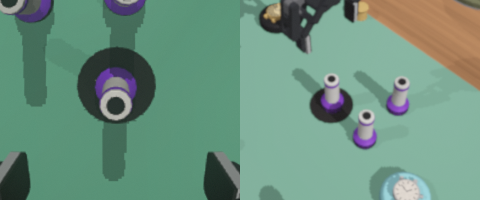

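The torch stands upright near the middle of its pad (wrist crop: pad centre 117,85, head 116,85). The neighbour torches and the watch look unmoved, and the gripper is clear.

```bash
python3 -c "
from plant import manip
print(manip.job_done())"
```

```text
the job is handed in; nothing more can be done
None
```

The torch was held still for over 4 s with its lens about 3 cm above the middle of the white-dial watch's glass. It now stands upright, head down, near the middle of its pad, released, and the job is handed in at about 15 s.

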